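# Snap the clip cover onto a controller housing and keep it pressed

### The arm

A 6-joint arm with a two-finger parallel gripper is mounted at the origin on a cart in front of the work surface, level with it; the furniture and walls round the work are solid. World frame = base frame: x ahead of the robot, y to its left, z up, the work surface at z = 0. Lengths are in m, angles in rad, forces in N, time in s.
With the tool pointing down it reaches from about 0.3 to 0.95 m from the base axis. Payload 3.1 kg.
Tool frame: the origin (TCP) lies on the centre line of the jaws, within the pads' length; the fingertips stand 17 mm ahead of it and the grasp point (between the pads) lies 2 mm behind it; y points along the fingers, z is the direction in which the jaws open and shut, and the axes are right-handed (so a half turn about y gives the same grasp; the last joint's range is limited). The gripper opens to 85 mm and grips with 20 to 120 N. Pads are 22 mm wide; open, the fingers measure 114 mm over their backs; the gripper's body (76 mm by 85 mm) begins 54 mm behind the grasp point. The pads swing forward as they close: fully open they stand 13 mm farther back than shut.
Start: joints at [-1.315, 0.308, 1.634, -0, 1.2, -0.07], TCP at [0.2, -0.592, 0.248] pointing down, gripper open.
Joint ranges: [-3.06, 3.06], [-0.79, 1.96], [0.05, 2.63], [-1.19, 4.34], [0.05, 2.64], [-2.94, 2.94]. Speed limits (rad/s): [2.79, 2.79, 3.14, 3.14, 3.14, 3.14].

### API

Orientations are given as [roll, pitch, yaw] about the fixed x, y, z axes, in that order (R = Rz(yaw) Ry(pitch) Rx(roll)).
In Python, from rig import ctrl, cams gives the robot as it stands.
- The arm moves only by the tool step_arm, never from a script. Its argument "series" is a list of rows, each a list of 2 entries, a list of its own where there are three numbers: the shift along the tool's x, y, z in mm, then the turn about the tool's y in rad. In form: [[[x, y, z], spin], ...]. A call has 1 to 12 rows; each row is the pose to reach, as a shift and turn from the pose commanded when the call began, along the tool's axes at that moment; what a row does not reach only later rows make up. A row lasts 1/10 s, in which the tool goes at most 50 mm and 8.59 degrees, less where a joint would pass 70% of its speed; a pose out of reach is approached as far as the arm can. A call with a gripper value outside its range is refused whole. "gripper" is the opening, from 0 (shut) to 1 (fully open), set as the call begins (left out, the last holds). The fingers move at their own pace and stop on an object; "newtons" is the grip in N (left out, the last holds). Time passes only in rows, so rows that repeat a pose let the fingers close. It gives the time, the measured TCP pose, the force and the opening at its end, in the units of the state.
- ctrl.get_obs(): the state, without advancing time (a new reading comes with each control period).
- cams.get_image(name): name is "side" or "top"; returns a dict with "img" (480x640x3 uint8, red, green, blue), "range_z" (480x640 float32, m along the optical axis (not along the pixel's ray), 0 where there is no reading), "camera_matrix" (3x3 intrinsics, pixels), "world_to_cam" (4x4, takes a point from world to camera coordinates). Camera axes: x right, y down, z forward; pixel columns grow to the right and rows downward; lengths in m; the calibration is good to about 2 mm. A picture is of the moment at which its call begins.
- ctrl.sign_off(): hands the job in, once; it reports no verdict.
The state is a dict: "time_s": time; "joint_positions": joint angles; "qd": joint speeds; "effort": joint torques, N m; "tcp_pos": TCP position; "tcp_rot": TCP orientation; "wrist_force": force on the tool from outside, world axes, zero at the start; "torque": the same for the moment, N m; "grip_width": opening from 0.0 (shut) to 1.0 (fully open).
Only numpy, scipy, OpenCV 4.12 (cv2) and the standard library are available. Lean on these libraries where they do the work, as an engineer would, in place of code of your own. Each camera call takes 0.05 s, during which the arm holds its last target. There are 200 camera calls.

### The job

Pick up the loose clip cover, which has a finger grip on top, and press it onto the open grey controller housing until the snap latches give way with a click and the cover sits flush on the rim all round; either way round is right. Then keep pressing: the job finishes with the gripper still on the cover, holding it down with a light steady push of about 10 N. Leave the tape roll, the small fan and the power brick where they are.

Things in the scene. Friction and masses are not known exactly. Their poses are not given: they have to be found in the camera images.
- housing: Open-topped grey plastic box with a green circuit board inside, fixed to the table (never moves). Outside 114 (x) x 80 (y) x 46 mm high; screwed ears 5 mm high out to 73 mm either side along x; walls 6 mm, opening 102 x 68 mm. Two short black cable glands stick out 14 mm on its +y side. Origin: centre of its underside, on the table; z up.
- housing_rim (a point): Centre of the housing's mouth at the height of the rim, 46 mm above the housing's origin; axes as the housing.
- latch_line (a point): Point in the housing midway between its two snap latches, 13.9 mm below the rim. The latches are round steel beads lying along y in the middle of the +x and -x end walls, each standing 5 mm into the opening and sprung: it gives way outward at about 3 N per mm.
- cover: Loose grey plastic clip cover, about 0.09 kg, standing right way up on its legs on the table. Plate 112 (x) x 78 (y) x 4 mm, underside 21.5 mm above the origin; finger grip on top. Origin: centre of the plane of the leg feet; z up. Same shape when turned half round; it goes on with its x axis along the housing's x axis (either way).
- cover_feet (a point): The cover's origin again: below the plate are two snap legs at x = +-45 mm (30 mm wide, 21.5 mm down, round beads at the feet, 97 mm over the beads) and two locating tongues at y = +-30.5 mm (40 mm wide, 65 mm over them, 15.5 mm down). All of them go into the housing's opening.
- cover_seat (a point): Centre of the underside of the plate, 21.5 mm above the cover's origin; fully home it meets housing_rim. Going down, the legs meet the latches about 10 mm above that; the push rises to a peak of some 8 to 16 N, then suddenly drops as the leg beads slip past, 5 to 7 mm above the rim (it may even pull), and rises again only when the plate lands on the rim.
- cover_grip (a point): Centre of the top of the finger grip: a block 16 mm thick (x), 50 mm long (y) and 26 mm high, whose top is 51.5 mm above the cover's origin and 26 mm above the top of the plate. Grip it from above across its 16 mm (along the cover's x axis).
- tape_roll: Bystander: roll of yellow packing tape lying flat, 99 mm across, 45 mm high; origin at the centre of its underside. Leave it alone.
- small_fan: Bystander: small black case fan, 40 x 40 x 15 mm, lying flat; origin at the centre of its underside. Leave it alone.
- power_brick: Bystander: black power adapter, 127 x 52 x 30 mm, lying flat; origin under its middle. Leave it alone.

How it is judged:
On the way, in this order (a step that is already met when the one before it is completed fails the run):
1. the cover is picked up, its feet higher than the housing's rim (height (world z) of cover above 0.046 m), for 0.1 s.
2. the cover has snapped past the latches and sits on the rim (horizontal distance between cover_seat and housing_rim below 0.004 m and z of cover_seat in the frame of housing_rim below 0.002 m and angle between the x axis of cover and the x axis of housing, either way round below 0.08 rad), for 0.1 s.
At the end, for the whole second after the job is handed in: The cover is snapped home: its plate within 2 mm of the rim, centred within 4 mm, square within 0.08 rad (either way round), level within 0.04 rad, and the robot is still pressing it onto the housing with 4 to 40 N, its fingers still on the cover (over 2 N) (all of step 2 and z of cover_seat in the frame of housing_rim above -0.003 m and angle between cover's own z axis and vertical below 0.04 rad and contact force between cover and housing between 4 and 40 N and contact force between the fingers and cover above 2 N); the arm keeps its last pose, push and grip.
It fails at once if the tape roll is moved more than 30 mm (distance of tape_roll from where it was at the start of the episode above 0.03 m).
It fails at once if the small fan is moved more than 30 mm (distance of small_fan from where it was at the start of the episode above 0.03 m).
It fails at once if the power brick is moved more than 30 mm (distance of power_brick from where it was at the start of the episode above 0.03 m).
It also fails if it takes over 54 s, if anything falls off the work surface, if the arm or the gripper's body presses on something with over 40 N, if the wrist force passes 120 N, or if a joint passes its speed limit or range.

## Working session

There is one attempt and no reset: what is moved stays moved. The work goes in short steps, Python scripts to look and compute and a tool call to move; the robot and the scene stay as the last step left them, time stands still between calls to the robot, and variables do not carry over. Pictures are saved under pics/ and viewed, about 8 in all and at most 12, crops included, and the job is handed in when it is done.

Besides the shell and the picture viewer there is one more tool, called after "Call:" as name([rows], argument=value, ...), one row to a line, values as JSON. step_arm: Moves the arm, as the interface text tells. Its arguments: {"type":"object","properties":{"series":{"type":"array"},"gripper":{"type":"number"},"newtons":{"type":"number"}},"required":["series"]}

```bash
mkdir -p pics; ls; python3 - <<'E'
from rig import ctrl,cams
import cv2,numpy as np
for n in("top","side"):
    d=cams.get_image(n); cv2.imwrite(f"pics/{n}0.png",d["img"][:,:,::-1]); np.savez(f"{n}0.npz",**d)
    print(n,d["camera_matrix"].tolist(),d["world_to_cam"].round(4).tolist())
o=ctrl.get_obs();print({k:np.round(v,4).tolist() for k,v in o.items()})
E
```

```text
pics
top [[541.5930978024978, 0.0, 318.814065070806], [0.0, 541.5930978024978, 242.24814009127533], [0.0, 0.0, 1.0]] [[0.128, -0.9917, 0.0072, 0.0536], [-0.9712, -0.1268, -0.2019, 0.5258], [0.2011, 0.0189, -0.9794, 1.0284], [0.0, 0.0, 0.0, 1.0]]
side [[445.3829799421187, 0.0, 314.81265425237723], [0.0, 445.3829799421187, 239.540180082928], [0.0, 0.0, 1.0]] [[0.9967, -0.0771, 0.0239, -0.4797], [-0.0277, -0.6051, -0.7957, 0.1248], [0.0758, 0.7924, -0.6052, 0.7628], [0.0, 0.0, 0.0, 1.0]]
{'time_s': 0.1, 'joint_positions': [-1.3146, 0.3089, 1.6351, 0.0, 1.1997, -0.0697], 'qd': [-0.0007, -0.0007, -0.0039, -0.0007, 0.0002, -0.0001], 'effort': [-0.0012, -41.6408, -27.7645, -0.0001, 0.0041, -0.0], 'tcp_pos': [0.1999, -0.5914, 0.2471], 'tcp_rot': [-1.5729, 0.0002, -2.8157], 'wrist_force': [0.3833, -0.0058, 0.8146], 'torque': [0.0032, -0.0265, 0.0182], 'grip_width': 1.0}
```

View pics/top0.png

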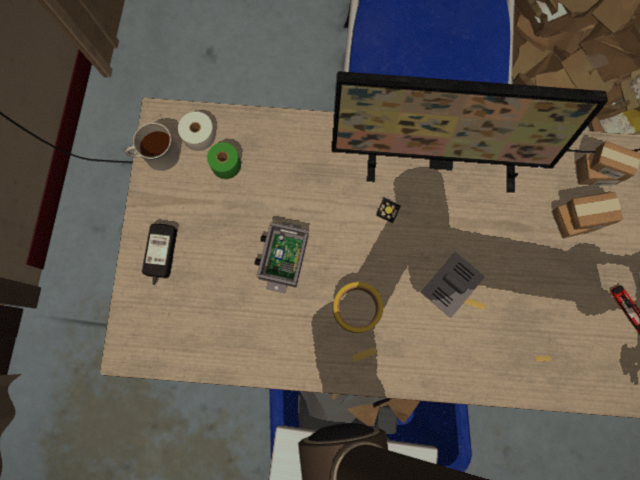

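View pics/side0.png

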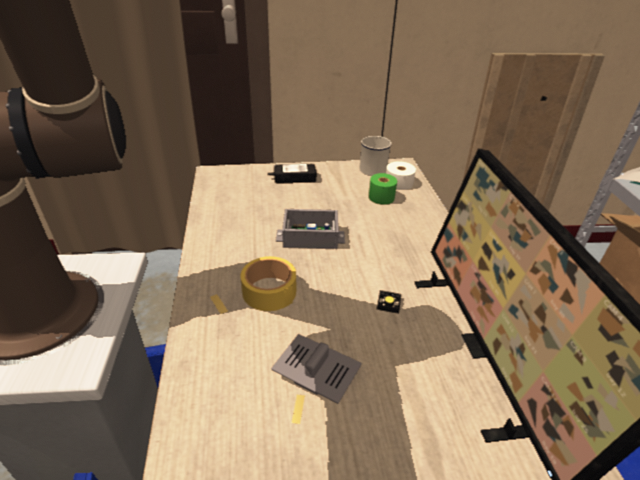

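The top picture shows the housing at about (284,253), the cover at (452,285), tape roll (358,307), fan (388,209) and brick (159,250). The side picture shows the same layout, with the cover at (317,367) and the housing at (311,229). Next I measure from depth.

```bash
cat > h.py <<'E'
import numpy as np,cv2
def cloud(d):
    K=d["camera_matrix"];T=np.linalg.inv(d["world_to_cam"]);z=d["range_z"].astype(float)
    v,u=np.indices(z.shape)
    p=np.stack([(u-K[0,2])/K[0,0]*z,(v-K[1,2])/K[1,1]*z,z],-1)
    w=p@T[:3,:3].T+T[:3,3]; w[z<=0]=np.nan
    return w
def rect(P):
    (c,s,a)=cv2.minAreaRect((P[:,:2]*1000).astype(np.float32)); return np.round(c,1),np.round(s,1),round(a,2)
E
python3 - <<'E'
from h import *
for n,cu,hu in(("top",(415,490,248,320),(250,315,215,295)),("side",(268,365,330,402),(272,348,205,252))):
    d=np.load(f"{n}0.npz");w=cloud(d)
    tb=w[(abs(w[...,2])<.02)&(w[...,0]>.3)&(w[...,0]<.8)];print(n,"table z",np.median(tb[:,2]))
    def box(b,lo,hi):
        P=w[b[2]:b[3],b[0]:b[1]].reshape(-1,3);return P[(P[:,2]>lo)&(P[:,2]<hi)]
    for nm,b,lo,hi in(("plate",cu,.018,.033),("cover all",cu,.018,.07),("grip",cu,.046,.058),("rim",hu,.041,.052)):
        P=box(b,lo,hi); print(nm,len(P),rect(P),"medz",np.median(P[:,2]).round(4),"mean",P.mean(0).round(4))
    for lo in (.015,.03,.04):
        print(lo,len(box(cu,lo,lo+.05)),len(box(hu,lo,lo+.05)))
# enlarged crops
a=cv2.imread("pics/top0.png");s=cv2.imread("pics/side0.png")
f=lambda i,x,y,w,h:cv2.resize(i[y:y+h,x:x+w],(400,300),interpolation=cv2.INTER_CUBIC)
cv2.imwrite("pics/crop.png",np.vstack([np.hstack([f(a,244,218,80,60+20-20),f(a,410,250,80,60)]),np.hstack([f(s,268,198,80,60),f(s,268,330,100,75)])]))
E
```

```text
top table z -0.0012434381704529152
plate 1873 (array([ 469.6, -157.8]), array([ 78.3, 113.9]), 55.84) medz 0.0243 mean [ 0.4684 -0.1566  0.0243]
cover all 2113 (array([ 469.6, -157.8]), array([ 78.3, 113.9]), 55.84) medz 0.0246 mean [ 0.4683 -0.1566  0.027 ]
grip 179 (array([ 469. , -157.3]), array([49.1, 15.9]), 56.63) medz 0.0496 mean [ 0.4687 -0.1572  0.05  ]
rim 529 (array([484.9, 191.3]), array([ 80.2, 114.3]), 84.56) medz 0.0441 mean [0.4835 0.1916 0.0442]
0.015 2113 1075
0.03 251 737
0.04 219 556
side table z -0.00026744587006211074
plate 2929 (array([ 470.5, -155.8]), array([ 79.8, 112.5]), 55.59) medz 0.025 mean [ 0.4709 -0.1611  0.025 ]
cover all 3375 (array([ 470.5, -155.8]), array([ 79.8, 112.5]), 55.59) medz 0.0252 mean [ 0.4707 -0.1611  0.0279]
grip 313 (array([ 470.5, -155.9]), array([50.7, 16.5]), 55.49) medz 0.0504 mean [ 0.4703 -0.1583  0.0502]
rim 463 (array([485.4, 193.2]), array([ 85.2, 113.9]), 84.82) medz 0.0449 mean [0.4848 0.1892 0.0447]
0.015 3375 1631
0.03 478 972
0.04 378 505
```

View pics/crop.png

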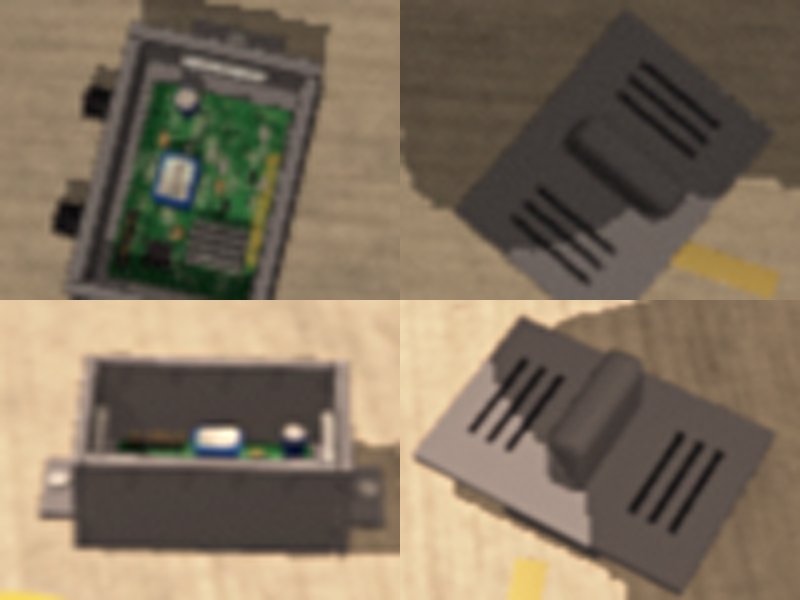

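The crop confirms the depth fits: the housing long axis is at -5.3°, rim centre (0.485, 0.192), with the glands on +y. The cover x axis is at -34.4°, centre (0.470, -0.157). The sizes match: 78x114 and 16x50 mm for the cover, 80x114 mm for the housing.

```bash
cat >> h.py <<'E'
from scipy.spatial.transform import Rotation as Ro
def move(pos,ang,o=None):
    "shift (tool mm) and spin to bring TCP to pos, tool z at heading ang deg (mod 180)"
    if o is None:
        from rig import ctrl; o=ctrl.get_obs()
    R=Ro.from_euler('xyz',o["tcp_rot"]).as_matrix()
    a=np.degrees(np.arctan2(R[1,2],R[0,2])); da=(ang-a+90)%180-90
    print("pos",np.round(o["tcp_pos"],4),"heading",round(a,2),"tilt",np.round(R[2,1],4),"F",np.round(o["wrist_force"],1),"grip",np.round(o["grip_width"],3),"t",o["time_s"])
    print("shift mm",np.round(1000*R.T@(np.array(pos)-o["tcp_pos"]),1),"spin",np.round(-np.radians(da),4))
E
python3 -c "
from h import *; move([.47,-.157,.15],-34.4)"
```

```text
pos [ 0.1999 -0.5914  0.2471] heading -71.33 tilt -1.0 F [ 0.4 -0.   0.8] grip 1.0 t 0.1
shift mm [-394.9   97.9 -324.9] spin -0.6446
```

Call:
step_arm([
  [[-395,98,-325],-0.645],
  [[-395,98,-325],-0.645],
  [[-395,98,-325],-0.645],
  [[-395,98,-325],-0.645],
  [[-395,98,-325],-0.645],
  [[-395,98,-325],-0.645],
  [[-395,98,-325],-0.645],
  [[-395,98,-325],-0.645],
  [[-395,98,-325],-0.645],
  [[-395,98,-325],-0.645],
  [[-395,98,-325],-0.645],
  [[-395,98,-325],-0.645],
], gripper=1, newtons=60)

```text
time_s: 1.3
tcp_pos: [0.4705, -0.155, 0.1492]
tcp_rot: [-1.573, 0.0, -2.166]
wrist_force: [-0.7, -1.6, 0.5]
grip_width: 0.999
```

```bash
python3 -c "
from h import *; move([.47,-.157,.048],-34.4)"
```

```text
pos [ 0.4705 -0.155   0.1492] heading -34.12 tilt -1.0 F [-0.7 -1.6  0.5] grip 0.999 t 1.3
shift mm [  1.9 101.2   0.9] spin 0.0049
```

Call:
step_arm([
  [[0,30,0],0],
  [[0,60,0],0],
  [[0,85,0],0],
  [[0,101,0],0],
  [[0,101,0],0],
  [[0,101,0],0],
])

```text
time_s: 1.9
tcp_pos: [0.4698, -0.1586, 0.0494]
tcp_rot: [-1.571, -0.0, -2.172]
wrist_force: [-0.9, 0.2, -0.0]
grip_width: 0.999
```

```bash
python3 - <<'E'
from h import *
from rig import cams
move([.47,-.157,.048],-34.4)
d=cams.get_image("side")
cv2.imwrite("pics/pre.png",cv2.resize(d["img"][270:420,220:420,::-1],(800,600)))
E
```

```text
pos [ 0.4698 -0.1586  0.0494] heading -34.44 tilt -1.0 F [-0.9  0.2 -0. ] grip 0.999 t 1.9
shift mm [-1.4  1.4 -0.8] spin -0.0006
```

View pics/pre.png

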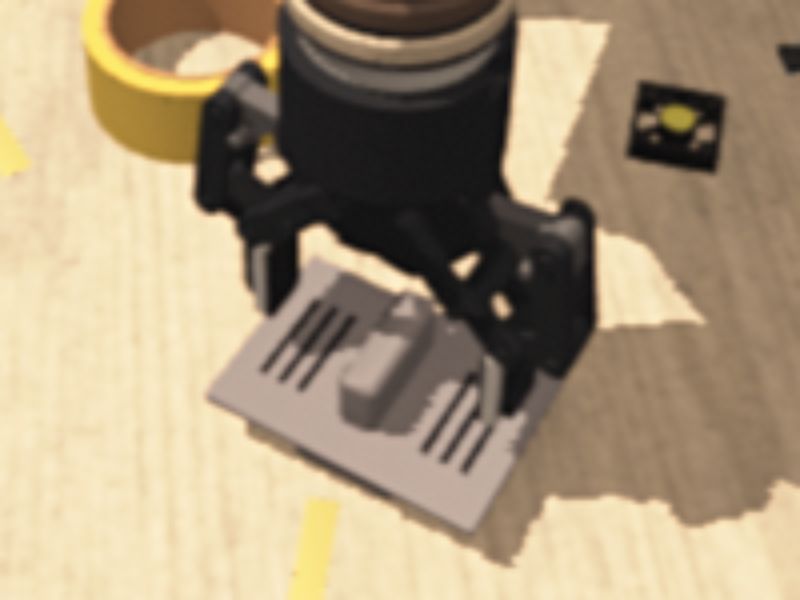

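The fingers (pads at about (262,275) and (490,390)) straddle the grip block at (380,365) and line up with it. I'm closing on it.

Call:
step_arm([
  [[-1,1,0],0],
  [[-1,1,0],0],
  [[-1,1,0],0],
  [[-1,1,0],0],
  [[-1,1,0],0],
  [[-1,1,0],0],
  [[-1,1,0],0],
  [[-1,1,0],0],
  [[-1,1,0],0],
  [[-1,1,0],0],
  [[-1,1,0],0],
  [[-1,1,0],0],
], gripper=0, newtons=80)

```text
time_s: 3.15
tcp_pos: [0.4711, -0.157, 0.0487]
tcp_rot: [-1.57, 0.0, -2.171]
wrist_force: [-0.8, 0.4, 5.1]
grip_width: 0.169
```

Call:
step_arm([
  [[0,-10,0],0],
  [[0,-30,0],0],
  [[0,-60,0],0],
  [[0,-90,0],0],
  [[0,-110,0],0],
  [[0,-110,0],0],
  [[0,-110,0],0],
])

```text
time_s: 3.85
tcp_pos: [0.4705, -0.1569, 0.1581]
tcp_rot: [-1.571, 0.0, -2.171]
wrist_force: [-0.6, -0.4, -1.4]
grip_width: 0.167
```

```bash
python3 - <<'E'
from h import *
move([.485,.1915,.17],-5.3)
E
```

```text
pos [ 0.4705 -0.1569  0.1581] heading -34.37 tilt -1.0 F [-0.6 -0.4 -1.4] grip 0.167 t 3.85
shift mm [-295.7  -11.9 -184.8] spin -0.5075
```

Call:
step_arm([
  [[-30,0,-19],-0.05],
  [[-70,0,-44],-0.12],
  [[-110,0,-69],-0.19],
  [[-150,0,-94],-0.26],
  [[-190,0,-119],-0.33],
  [[-230,0,-144],-0.4],
  [[-265,0,-166],-0.46],
  [[-285,0,-178],-0.49],
  [[-296,0,-185],-0.507],
  [[-296,0,-185],-0.507],
  [[-296,0,-185],-0.507],
  [[-296,0,-185],-0.507],
])

```text
time_s: 5.05
tcp_pos: [0.4848, 0.1903, 0.1577]
tcp_rot: [-1.572, -0.001, -1.665]
wrist_force: [-0.3, -0.2, -1.4]
grip_width: 0.164
```

```bash
cat > m.py <<'E'
from h import *
from rig import ctrl,cams
import sys
o=ctrl.get_obs();move([.485,.1915,.1],-5.3,o)
t=o["tcp_pos"];
for n in("side","top"):
    d=cams.get_image(n);w=cloud(d);cv2.imwrite(f"pics/{n}_{sys.argv[1]}.png",d["img"][:,:,::-1]);np.savez(f"{n}_{sys.argv[1]}.npz",**d)
    P=w.reshape(-1,3);P=P[(abs(P[:,0]-t[0])<.08)&(abs(P[:,1]-t[1])<.06)]
    h=np.histogram(P[:,2],np.arange(0,.2,.005));print(n,[(round(b,3),c) for b,c in zip(h[1],h[0]) if c>30])
    zp=t[2]-.0225
    Q=P[abs(P[:,2]-zp)<.006]
    if len(Q)>30: print("plate",len(Q),rect(Q),np.median(Q[:,2]))
a=cv2.imread(f"pics/side_{sys.argv[1]}.png")[130:280,220:420];b=cv2.imread(f"pics/top_{sys.argv[1]}.png")[180:330,200:400]
cv2.imwrite(f"pics/both_{sys.argv[1]}.png",np.hstack([cv2.resize(i,(400,300),interpolation=cv2.INTER_CUBIC) for i in(a,b)]))
E
python3 m.py a
```

```text
pos [0.4848 0.1903 0.1577] heading -5.43 tilt -1.0 F [-0.3 -0.2 -1.4] grip 0.164 t 5.05
shift mm [-1.2 57.7  0.1] spin -0.0022
side [(np.float64(0.0), np.int64(572)), (np.float64(0.005), np.int64(275)), (np.float64(0.01), np.int64(203)), (np.float64(0.015), np.int64(207)), (np.float64(0.02), np.int64(256)), (np.float64(0.025), np.int64(208)), (np.float64(0.03), np.int64(237)), (np.float64(0.035), np.int64(220)), (np.float64(0.04), np.int64(267)), (np.float64(0.045), np.int64(240)), (np.float64(0.115), np.int64(44)), (np.float64(0.12), np.int64(49)), (np.float64(0.13), np.int64(900)), (np.float64(0.135), np.int64(120)), (np.float64(0.145), np.int64(43)), (np.float64(0.15), np.int64(50)), (np.float64(0.155), np.int64(110)), (np.float64(0.16), np.int64(63)), (np.float64(0.165), np.int64(31)), (np.float64(0.17), np.int64(38)), (np.float64(0.175), np.int64(37)), (np.float64(0.18), np.int64(39)), (np.float64(0.185), np.int64(74)), (np.float64(0.19), np.int64(101))]
plate 1025 (array([484. , 189.8]), array([ 82.2, 111.5]), 84.97) 0.13400126976203808
top [(np.float64(0.13), np.int64(142))]
plate 168 (array([486.8, 182.9]), array([46.2, 97.4]), 43.45) 0.1326874346180793
```

View pics/both_a.png

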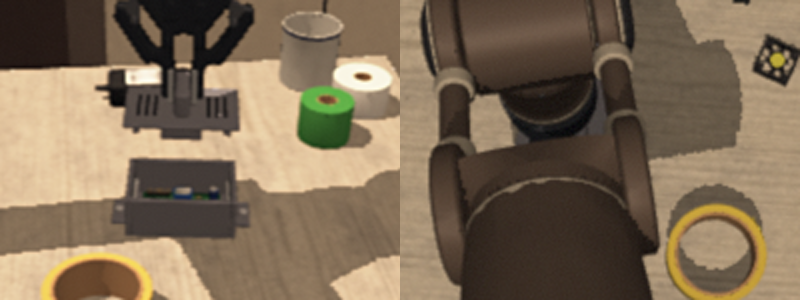

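The left panel shows the cover held level above the housing, axes parallel. The top camera is blocked by the arm, so I compare cover and housing edges in the side camera alone, where calibration errors cancel.

```bash
cat > e.py <<'E'
from h import *
import sys
c,s=np.cos(np.radians(-5.2)),np.sin(np.radians(-5.2)); O=np.array([.485,.1915])
def edges(w,lo,hi,rows=None,name=""):
    p=w-np.r_[O,0]; X=1000*(c*p[...,0]+s*p[...,1]); Y=1000*(-s*p[...,0]+c*p[...,1]); Z=w[...,2]
    m=(Z>lo)&(Z<hi)&(abs(X)<75)&(abs(Y)<(60)); m[:, :200]=0
    m=cv2.morphologyEx(m.astype(np.uint8),cv2.MORPH_OPEN,np.ones((2,2)))>0
    near=np.array([(X[:,u][k].mean(),Y[:,u][k].min()) for u in range(640) if (k:=m[:,u]).sum()>0])
    far=np.array([(X[:,u][k].mean(),Y[:,u][k].max()) for u in range(640) if (k:=m[:,u]).sum()>0])
    l=np.array([(Y[v][k].mean(),X[v][k].min(),X[v][k].max()) for v in range(480) if (k:=m[v]).sum()>3])
    n=near[abs(near[:,0])<45]; f=far[abs(far[:,0])<45]; l=l[abs(l[:,0])<35]
    print(name,"near y %.2f slope %.2f deg"%(np.median(n[:,1]),np.degrees(np.polyfit(n[:,0],n[:,1],1)[0])),"far y %.2f slope %.2f"%(np.median(f[:,1]),np.degrees(np.polyfit(f[:,0],f[:,1],1)[0])),"x %.2f %.2f mid %.2f"%(*np.median(l[:,1:],0),np.median(l[:,1:].mean(1))),len(l), "z",np.median(Z[m]).round(4))
if __name__=="__main__":
    for t in "0a":
        w=cloud(np.load(f"side_{t}.npz" if t!="0" else "side0.npz")); edges(w,.0415,.052,name="rim"+t)
    edges(w,.129,.139,name="plate")
    edges(cloud(np.load("top0.npz")),.041,.05,name="rim top cam")
E
python3 e.py
```

```text
rim0 near y -38.62 slope 0.10 deg far y 37.28 slope 0.25 x -53.32 62.32 mid 4.58 17 z 0.0435
rima near y -38.78 slope -0.02 deg far y 37.73 slope -0.74 x -53.28 62.32 mid 4.54 16 z nan
plate near y -39.25 slope 0.78 deg far y 31.51 slope 6.02 x -53.54 70.35 mid 8.47 16 z nan
rim top cam near y -14.43 slope -26.98 deg far y 11.97 slope -28.46 x -13.19 10.43 mid -1.38 56 z nan
```

```bash
python3 - <<'E'
from e import *
w=cloud(np.load("side_a.npz"))
for lo,hi in((.0415,.052),(.129,.139)):
    p=w-np.r_[O,0]; X=1000*(c*p[...,0]+s*p[...,1]); Y=1000*(-s*p[...,0]+c*p[...,1]); Z=w[...,2]
    m=(Z>lo)&(Z<hi)&(abs(X)<75)&(abs(Y)<(60))
    for v in range(480):
        k=np.where(m[v])[0]
        if len(k)>1: print(v,len(k),k[0],k[-1],"X",X[v,k[[0,-1]]].round(1),"Y",Y[v,k[[0,-1]]].round(1),"Z",(1000*Z[v,k[[0,-1]]]).round(1))
E
```

```text
209 33 284 316 X [-56.8  12. ] Y [41.2 42.3] Z [43.5 45.1]
210 53 284 336 X [-56.3  54.9] Y [35.  39.8] Z [45.1 45.6]
211 52 284 337 X [-55.9  57.1] Y [29.6 37.5] Z [46.2 44.6]
212 31 284 337 X [-55.6  57. ] Y [25. 35.] Z [46.6 43.7]
213 7 284 337 X [-55.5  56.7] Y [23.4 27.7] Z [45.2 46. ]
214 6 284 337 X [-55.2  56.7] Y [18.4 24.2] Z [46.  45.8]
215 6 284 337 X [-55.1  56.6] Y [16.4 21.5] Z [44.8 45.1]
216 6 284 337 X [-54.8  56.5] Y [12.1 17.9] Z [45.2 45. ]
217 6 283 337 X [-56.8  56.4] Y [11.2 13. ] Z [43.2 45.7]
218 6 283 337 X [-56.3  56.3] Y [ 4.1 10.1] Z [45.6 45.2]
219 6 283 337 X [-56.   56.1] Y [0.6 4.8] Z [45.5 46.3]
220 6 283 337 X [-55.7  56.1] Y [-4.1  1.6] Z [46.2 46. ]
221 5 283 337 X [-55.6  56. ] Y [-5.9 -2.1] Z [45.  46.1]
222 6 283 337 X [-55.1  55.9] Y [-11.8  -5.1] Z [46.6 45.6]
223 6 283 337 X [-54.8  55.7] Y [-16.4  -9.7] Z [47.3 46.3]
224 6 283 337 X [-54.7  55.8] Y [-18.3 -11.1] Z [46.2 44.8]
225 7 282 337 X [-56.8  55.6] Y [-18.3 -15.5] Z [43.6 45.4]
226 6 282 337 X [-56.4  55.6] Y [-23.5 -18.1] Z [44.8 44.7]
227 6 282 337 X [-56.1  55.4] Y [-26.9 -23. ] 
[... 1096 characters left out ...]
.6 134.3]
185 48 282 338 X [-55.3  53. ] Y [-12.9  -6.7] Z [134.5 134.3]
186 51 282 339 X [-55.1  55. ] Y [-15.6  -8.2] Z [133.9 133. ]
187 57 282 339 X [-54.7  54.8] Y [-20.5 -12.5] Z [134.5 133.3]
188 58 281 339 X [-56.5  54.8] Y [-23.1 -15.8] Z [133.8 133. ]
189 59 281 339 X [-56.2  54.6] Y [-26.9 -20.9] Z [133.8 133.8]
190 59 281 339 X [-56.   54.5] Y [-30.3 -23.2] Z [133.7 133. ]
191 58 281 339 X [-55.5  54.3] Y [-35.9 -29.2] Z [134.9 134.3]
192 58 281 339 X [-55.4  54.2] Y [-37.9 -31.6] Z [133.9 133.6]
193 59 281 339 X [-55.3  54.1] Y [-38.9 -35.3] Z [132.3 133.7]
194 46 294 339 X [-30.8  54.2] Y [-38.6 -35.6] Z [130.7 131.6]
195 11 328 338 X [33.4 52.3] Y [-37.6 -38.7] Z [130.  131.3]
```

```bash
cat > f.py <<'E'
from e import *
def face(w,z0,z1,y0,y1,xm,name):
    p=w-np.r_[O,0]; X=1000*(c*p[...,0]+s*p[...,1]); Y=1000*(-s*p[...,0]+c*p[...,1]); Z=1000*w[...,2]
    m=(Z>z0)&(Z<z1)&(Y>y0)&(Y<y1)&(abs(X)<xm)
    x,y,z=X[m],Y[m],Z[m]
    A=np.c_[np.ones(len(x)),x,z-z.mean()];q,*_=np.linalg.lstsq(A,y,rcond=None)
    print(name,m.sum(),"Y at x=0: %.2f med %.2f sd %.2f yaw %.2f deg, dY/dz %.3f, x %.1f..%.1f z %.0f..%.0f"%(q[0],np.median(y),y.std(),np.degrees(q[1]),q[2],x.min(),x.max(),z.min(),z.max()))
if __name__=="__main__":
    w=cloud(np.load("side_a.npz"))
    face(w,8,40,-48,-34,52,"housing front (-40)")
    face(w,116,128,-40,-24,18,"tongue front (-32.5)")
    face(w,138,158,-34,-16,7,"grip front (-25)")
    face(w,130.5,132.5,-46,-34,50,"plate front (-39)")
    face(cloud(np.load("side0.npz")),8,40,-48,-34,52,"housing front0 (-40)")
E
python3 f.py
```

```text
housing front (-40) 632 Y at x=0: -37.63 med -37.66 sd 1.22 yaw -0.14 deg, dY/dz 0.009, x -52.0..52.0 z 8..40
tongue front (-32.5) 86 Y at x=0: -32.21 med -32.20 sd 1.27 yaw 0.35 deg, dY/dz -0.042, x -17.9..16.8 z 116..127
grip front (-25) 74 Y at x=0: -24.36 med -24.27 sd 1.55 yaw 7.11 deg, dY/dz 0.002, x -6.9..6.5 z 138..158
plate front (-39) 35 Y at x=0: -38.34 med -38.43 sd 1.19 yaw 0.79 deg, dY/dz -0.086, x -49.7..46.6 z 131..132
housing front0 (-40) 640 Y at x=0: -37.62 med -37.61 sd 1.23 yaw 0.04 deg, dY/dz 0.000, x -52.0..51.8 z 8..40
```

Call:
step_arm([
  [[-2,15,1],0.007],
  [[-2,30,1],0.007],
  [[-2,42,1],0.007],
  [[-2,48,1],0.007],
  [[-2,48,1],0.007],
  [[-2,48,1],0.007],
  [[-2,48,1],0.007],
])

```text
time_s: 5.85
tcp_pos: [0.4871, 0.1939, 0.1109]
tcp_rot: [-1.569, 0.001, -1.671]
wrist_force: [0.0, 0.2, -0.9]
grip_width: 0.167
```

```bash
python3 m.py b | grep -v "^top"; cat > g.py <<'E'
from f import *
w=cloud(np.load(f"side_{sys.argv[1]}.npz")); zp=1000*float(sys.argv[2])
face(w,8,38,-48,-34,52,"housing front (-40)")
face(w,zp-15,zp-6,-40,-24,18,"tongue front (-32.5)")
face(w,zp+4,zp+22,-34,-16,7,"grip front (-25)")
face(w,zp-3.5,zp-1.5,-46,-34,50,"plate front (-39)")
def xe(lo,hi,nm):
    p=w-np.r_[O,0]; X=1000*(c*p[...,0]+s*p[...,1]); Y=1000*(-s*p[...,0]+c*p[...,1]); Z=1000*w[...,2]
    m=(Z>lo)&(Z<hi)&(abs(X)<65)&(abs(Y)<60); r=[]
    for v in range(480):
        k=np.where(m[v])[0]
        if len(k)>4 and k[-1]-k[0]>48: r.append(X[v,k[[0,-1]]])
    print(nm,np.mean(r,0).round(2),"mid %.2f"%np.mean(r),len(r))
xe(41,50,"rim x"); xe(zp-4,zp+4,"plate x")
E
python3 g.py b .086
```

```text
pos [0.4871 0.1939 0.1109] heading -5.73 tilt -1.0 F [ 0.   0.2 -0.9] grip 0.167 t 5.85
shift mm [ 2.6 10.9 -1.8] spin -0.0075
side [(np.float64(0.0), np.int64(535)), (np.float64(0.005), np.int64(287)), (np.float64(0.01), np.int64(201)), (np.float64(0.015), np.int64(205)), (np.float64(0.02), np.int64(241)), (np.float64(0.025), np.int64(179)), (np.float64(0.03), np.int64(183)), (np.float64(0.035), np.int64(141)), (np.float64(0.04), np.int64(159)), (np.float64(0.045), np.int64(151)), (np.float64(0.07), np.int64(47)), (np.float64(0.075), np.int64(33)), (np.float64(0.08), np.int64(39)), (np.float64(0.085), np.int64(957)), (np.float64(0.095), np.int64(33)), (np.float64(0.1), np.int64(39)), (np.float64(0.105), np.int64(46)), (np.float64(0.11), np.int64(128)), (np.float64(0.13), np.int64(34)), (np.float64(0.135), np.int64(48)), (np.float64(0.14), np.int64(74)), (np.float64(0.145), np.int64(112)), (np.float64(0.15), np.int64(91)), (np.float64(0.155), np.int64(72)), (np.float64(0.16), np.int64(73)), (np.float64(0.165), np.int64(104)), (np.float64(0.17), np.int64(105)), (np.float64(0.175), np.int64(112)), (np.float64(0.18), np.int64(145)), (np.float64(0.185), np.int64(166)), (np.float64(0.19), np.int64(186))]
plate 1008 (array([485.8, 193.9]), array([ 80.7, 111.5]), 83.96) 0.08724416217414563
plate 47 (array([519.2, 161.8]), array([34.6,  8.8]), 1.09) 0.08627736756111815
housing front (-40) 604 Y at x=0: -37.76 med -37.75 sd 1.26 yaw 0.05 deg, dY/dz 0.008, x -52.0..51.8 z 8..38
tongue front (-32.5) 63 Y at x=0: -28.25 med -28.24 sd 1.31 yaw -0.80 deg, dY/dz -0.020, x -17.8..17.9 z 71..80
grip front (-25) 52 Y at x=0: -20.35 med -20.42 sd 1.44 yaw -6.76 deg, dY/dz -0.049, x -6.5..5.6 z 91..108
plate front (-39) 6 Y at x=0: -34.56 med -34.40 sd 0.18 yaw -0.33 deg, dY/dz -0.033, x -46.9..19.7 z 84..84
rim x [-55.18  56.  ] mid 0.41 18
plate x [-53.76  55.78] mid 1.01 21
```

Call:
step_arm([
  [[2.2,6,-0.6],-0.004],
  [[2.2,12,-0.6],-0.004],
  [[2.2,12,-0.6],-0.004],
  [[2.2,12,-0.6],-0.004],
  [[2.2,12,-0.6],-0.004],
  [[2.2,12,-0.6],-0.004],
  [[2.2,12,-0.6],-0.004],
])

```text
time_s: 6.65
tcp_pos: [0.4858, 0.1916, 0.0985]
tcp_rot: [-1.57, 0.0, -1.667]
wrist_force: [0.0, 0.1, -0.9]
grip_width: 0.168
```

```bash
python3 m.py c | grep -v "^top\|^side"; python3 g.py c .075
```

```text
pos [0.4858 0.1916 0.0985] heading -5.5 tilt -1.0 F [ 0.   0.1 -0.9] grip 0.168 t 6.65
shift mm [ 0.2 -1.5 -0.8] spin -0.0034
plate 1010 (array([485.1, 192.2]), array([ 81.4, 112.4]), 84.11) 0.07477771743805259
plate 40 (array([520.3, 160. ]), array([31.6,  6. ]), 7.6) 0.07378300154846995
housing front (-40) 601 Y at x=0: -37.79 med -37.77 sd 1.34 yaw -0.02 deg, dY/dz 0.005, x -52.0..51.9 z 8..38
tongue front (-32.5) 56 Y at x=0: -31.10 med -31.06 sd 1.29 yaw 0.24 deg, dY/dz -0.079, x -17.6..16.4 z 60..69
grip front (-25) 49 Y at x=0: -22.79 med -22.78 sd 1.17 yaw -1.36 deg, dY/dz -0.038, x -6.3..5.9 z 80..96
plate front (-39) 42 Y at x=0: -36.74 med -36.88 sd 1.23 yaw -0.07 deg, dY/dz 0.151, x -45.0..49.6 z 72..73
rim x [-54.39  55.83] mid 0.72 12
plate x [-54.77  54.85] mid 0.04 21
```

Call:
step_arm([
  [[-0.2,0,0.4],0],
  [[-0.2,3,0.4],0],
  [[-0.2,6,0.4],0],
  [[-0.2,8,0.4],0],
  [[-0.2,10,0.4],0],
  [[-0.2,10,0.4],0],
  [[-0.2,10,0.4],0],
])

```text
time_s: 7.45
tcp_pos: [0.4859, 0.1917, 0.0881]
tcp_rot: [-1.571, -0.0, -1.667]
wrist_force: [0.1, 0.8, -0.7]
grip_width: 0.165
```

Call:
step_arm([
  [[0,1,0],0],
  [[0,2,0],0],
  [[0,3,0],0],
  [[0,3,0],0],
  [[0,3,0],0],
])

```text
time_s: 7.95
tcp_pos: [0.486, 0.1917, 0.0852]
tcp_rot: [-1.571, -0.0, -1.667]
wrist_force: [-1.0, -0.1, -0.4]
grip_width: 0.165
```

```bash
python3 m.py d | grep -v "^top\|^side"; python3 g.py d .0615
```

```text
pos [0.486  0.1917 0.0852] heading -5.5 tilt -1.0 F [-1.  -0.1 -0.4] grip 0.165 t 7.95
shift mm [  0.3 -14.8  -0.9] spin -0.0035
plate 1003 (array([485.3, 191.6]), array([ 82. , 112.9]), 85.74) 0.061631308890161995
housing front (-40) 595 Y at x=0: -37.62 med -37.64 sd 1.21 yaw -0.08 deg, dY/dz -0.004, x -52.0..51.9 z 8..38
tongue front (-32.5) 49 Y at x=0: -31.08 med -30.74 sd 1.82 yaw 1.98 deg, dY/dz -0.025, x -17.5..16.8 z 47..55
grip front (-25) 56 Y at x=0: -22.78 med -22.87 sd 1.26 yaw -3.13 deg, dY/dz 0.022, x -6.1..6.2 z 66..83
plate front (-39) 22 Y at x=0: -36.69 med -36.95 sd 0.92 yaw -0.15 deg, dY/dz 0.287, x -49.1..24.5 z 58..60
rim x [-55.36  55.23] mid -0.06 7
plate x [-54.71  55.14] mid 0.21 21
```

View pics/both_d.png

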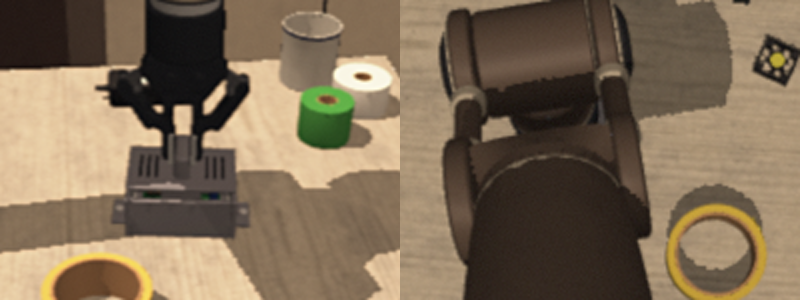

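The cover's legs are inside the mouth, its edges line up with the housing ((130,190) to (237,190)), and there is no side force. I press down in small steps.

Call:
step_arm([
  [[0,1,0],0],
  [[0,2,0],0],
  [[0,3,0],0],
  [[0,3,0],0],
])

```text
time_s: 8.45
tcp_pos: [0.4862, 0.1918, 0.0826]
tcp_rot: [-1.571, 0.0, -1.667]
wrist_force: [-0.7, -0.6, 1.1]
grip_width: 0.165
```

Call:
step_arm([
  [[0,0.5,0],0],
  [[0,1,0],0],
  [[0,1.5,0],0],
  [[0,1.5,0],0],
])

```text
time_s: 8.85
tcp_pos: [0.4866, 0.1919, 0.0819]
tcp_rot: [-1.57, 0.0, -1.667]
wrist_force: [-1.4, -0.7, 8.3]
grip_width: 0.162
```

Call:
step_arm([
  [[0,0.5,0],0],
  [[0,1,0],0],
  [[0,1.5,0],0],
  [[0,1.5,0],0],
])

```text
time_s: 9.25
tcp_pos: [0.4866, 0.1921, 0.0806]
tcp_rot: [-1.57, 0.001, -1.667]
wrist_force: [-2.8, -0.5, 7.8]
grip_width: 0.164
```

Call:
step_arm([
  [[0,0.5,0],0],
  [[0,1,0],0],
  [[0,1.5,0],0],
  [[0,1.5,0],0],
])

```text
time_s: 9.65
tcp_pos: [0.4862, 0.192, 0.0781]
tcp_rot: [-1.57, 0.001, -1.667]
wrist_force: [-0.3, 1.1, 2.6]
grip_width: 0.165
```

Call:
step_arm([
  [[0,0.5,0],0],
  [[0,1,0],0],
  [[0,1.5,0],0],
  [[0,1.5,0],0],
])

```text
time_s: 10.05
tcp_pos: [0.4858, 0.1915, 0.0754]
tcp_rot: [-1.571, -0.0, -1.667]
wrist_force: [1.4, 0.5, -5.9]
grip_width: 0.166
```

Call:
step_arm([
  [[0,0.5,0],0],
  [[0,1,0],0],
  [[0,1.5,0],0],
  [[0,1.5,0],0],
])

```text
time_s: 10.45
tcp_pos: [0.4858, 0.1915, 0.0745]
tcp_rot: [-1.571, -0.0, -1.667]
wrist_force: [1.3, -1.2, -4.5]
grip_width: 0.167
```

The force peaked at about 8 N and then flipped to a pull of -6 N, so the latches have snapped. I ease down to the rim.

Call:
step_arm([
  [[0,0.5,0],0],
  [[0,1,0],0],
  [[0,1,0],0],
  [[0,1,0],0],
])

```text
time_s: 10.85
tcp_pos: [0.486, 0.1918, 0.074]
tcp_rot: [-1.571, 0.0, -1.667]
wrist_force: [-0.3, -0.4, -2.1]
grip_width: 0.162
```

Call:
step_arm([
  [[0,0.5,0],0],
  [[0,1,0],0],
  [[0,1,0],0],
  [[0,1,0],0],
])

```text
time_s: 11.25
tcp_pos: [0.4861, 0.1918, 0.0733]
tcp_rot: [-1.571, 0.0, -1.667]
wrist_force: [-1.9, -0.2, 5.9]
grip_width: 0.17
```

Call:
step_arm([
  [[0,0.3,0],0],
  [[0,0.5,0],0],
  [[0,0.5,0],0],
  [[0,0.5,0],0],
  [[0,0.5,0],0],
])

```text
time_s: 11.75
tcp_pos: [0.4861, 0.1918, 0.0733]
tcp_rot: [-1.571, -0.0, -1.667]
wrist_force: [-3.9, -0.8, 8.1]
grip_width: 0.165
```

```bash
python3 m.py e | grep -v "^top\|^side"; python3 g.py e .050; python3 - <<'E'
from e import *
w=cloud(np.load("side_e.npz")).reshape(-1,3);t=O
P=w[(abs(w[:,0]-O[0])<.055)&(abs(w[:,1]-O[1]-.002)<.04)&(abs(w[:,2]-.05)<.008)]
q,*_=np.linalg.lstsq(np.c_[P[:,:2]-P[:,:2].mean(0),np.ones(len(P))],P[:,2],rcond=None);print("plane tilt rad",q[:2],"z",q[2],len(P))
from rig import ctrl;print(ctrl.get_obs()["wrist_force"])
E
```

```text
pos [0.4861 0.1918 0.0733] heading -5.5 tilt -1.0 F [-3.9 -0.8  8.1] grip 0.165 t 11.75
shift mm [  0.4 -26.7  -1.1] spin -0.0035
plate 1051 (array([484.9, 191.9]), array([ 82.1, 112.9]), 83.73) 0.04976322802363653
housing front (-40) 600 Y at x=0: -37.81 med -37.79 sd 1.26 yaw -0.09 deg, dY/dz 0.000, x -52.0..52.0 z 8..38
tongue front (-32.5) 63 Y at x=0: -37.73 med -37.84 sd 1.16 yaw -0.12 deg, dY/dz 0.114, x -17.2..17.1 z 35..44
grip front (-25) 51 Y at x=0: -22.59 med -22.68 sd 1.13 yaw -3.46 deg, dY/dz -0.012, x -6.0..6.4 z 55..71
plate front (-39) 38 Y at x=0: -36.91 med -37.01 sd 1.07 yaw -0.10 deg, dY/dz -0.111, x -49.5..47.0 z 47..48
rim x [-54.92  55.59] mid 0.34 24
plate x [-54.68  55.02] mid 0.17 22
plane tilt rad [0.00857947 0.0151041 ] z 0.049558767135740034 982
[-3.36947422 -1.31238618  8.77447556]
```

View pics/both_e.png

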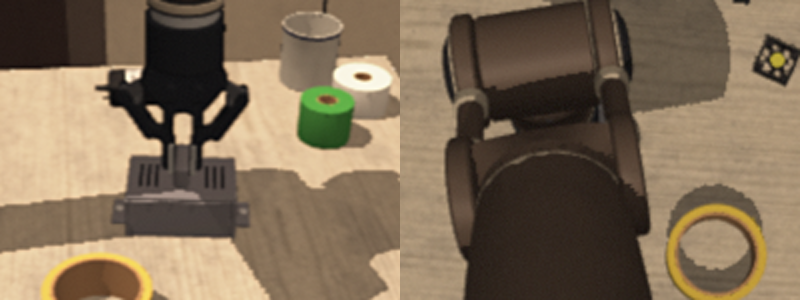

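The plate sits flush on the rim at (130–237,195), top at z = 49.8 mm against 50 expected, centred within about 1 mm. I check that the push is steady.

Call:
step_arm([
  [[0,0.1,0],0],
  [[0,0.1,0],0],
  [[0,0.1,0],0],
  [[0,0.1,0],0],
  [[0,0.1,0],0],
  [[0,0.1,0],0],
  [[0,0.1,0],0],
  [[0,0.1,0],0],
  [[0,0.1,0],0],
  [[0,0.1,0],0],
])

```text
time_s: 12.85
tcp_pos: [0.4861, 0.1918, 0.0733]
tcp_rot: [-1.571, -0.0, -1.667]
wrist_force: [-3.2, -0.8, 9.8]
grip_width: 0.167
```

```bash
python3 -c "
from rig import ctrl
print(ctrl.sign_off()); print(ctrl.get_obs()['wrist_force'])"
```

```text
the job is handed in; nothing more can be done
None
the job is handed in; nothing more can be done
```

I picked up the cover by its finger grip, lined it up with the housing and pressed it down until the latches gave way. I then handed the job in with the gripper still holding it down.

**Snap:** the upward force read about 8 N while pressing. It then dropped to a 6 N pull and rose again when the plate landed.

**Last checks, at 12.85 s of robot time:**
- **Push:** the last wrist reading was 9.8 N upward, with about 3 N sideways. The grip was still closed on the cover.
- **Height:** the plate top measured 49.8 mm, against 50 mm expected when seated.
- **Centring:** the plate was within about 1 mm of the housing centre.
- **Squareness:** the plate's front face was parallel to the housing's within about 0.1°. A rectangle fit to the plate's outline read about 1° off, still well inside the 0.08 rad limit.
- **Tilt:** the plane fit gave 0.017 rad. Depth noise and edge pixels affect it, but it is inside the 0.04 rad limit.

**Limits of the checks:**
- The arm blocked the top camera over the housing, so the final fit was measured from the side camera only.
- The tape roll and fan looked unmoved in the last pictures. I did not measure them or the power brick again, but the arm's path stayed clear of all three.

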